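# Close the brayer-handle mould and hold it shut

### The arm

A 6-joint arm with a two-finger parallel gripper is mounted at the origin on the work surface. World frame = base frame: x ahead of the robot, y to its left, z up, the work surface at z = 0. Lengths are in mm, angles in rad, forces in N, time in s.
With the tool pointing down it reaches from about 400 to 825 mm from the base axis. Payload 7 kg.
Tool frame: the origin (TCP) lies midway between the tips of the shut fingers; the grasp point (between the pads) lies 19 mm behind it (r.hold_point_z is the z of the grasp point in the tool frame, in mm); z points along the fingers, y is the line along which they close (so a half turn about z gives the same grasp; the last joint's range is limited). The gripper opens to 88 mm and grips with 3 to 60 N. Pads are 19 mm wide; open, the fingers measure 130 mm over their backs; the gripper's body (78 mm by 193 mm) begins 47 mm behind the grasp point.
Start: joints at [-0.993, 0.359, 0.012, 0, -1.224, -0.288], TCP at [192.862, -646.838, 226.561] pointing down, gripper open.
Joint ranges: [-3.07, 3.07], [-1.43, 2.12], [-1.02, 1.25], [-3.03, 1.67], [-3.05, -0], [-3.03, 3.03]. Speed limits (rad/s): [2.39, 2.39, 3.01, 3.14, 3.14, 3.14].

### API

Orientations are given as a unit quaternion [w, x, y, z].
In Python, from station import r gives the robot as it stands.
- The arm moves only by the tool carry_out, never from a script. Its argument "deltas" is a list of rows, each a list of 2 entries, a list of its own where there are three numbers: the shift along the tool's x, y, z in m, then the turn, a rotation vector about the tool's x, y, z in degrees. In form: [[[dx, dy, dz], [ax, ay, az]], ...]. A call has 1 to 5 rows; each row shifts and turns the commanded pose from where the row before left it, along the tool's axes as they then stand; what a row does not reach is not made up. A row lasts 1/10 s, in which the tool goes at most 50 mm and 8.59 degrees, less where a joint would pass 70% of its speed; a pose out of reach is approached as far as the arm can. A call with a gripper value outside its range is refused whole. "hand" is the opening, from 0 (shut) to 1 (fully open), set as the call begins (left out, the last holds). The fingers move at their own pace and stop on an object; "grip_force" is the grip in N (left out, the last holds). Time passes only in rows, so rows that do not move let the fingers close. It gives the time, the measured TCP pose, the force, the opening and the grip force at its end, in the units of the state.
- r.get_state(): the state, without advancing time (a new reading comes with each control period).
- r.camera(name): name is "scene" or "side" or "wrist"; returns a dict with "pixels" (420x560x3 uint8, blue, green, red), "range_z" (420x560 float32, mm along the optical axis (not along the pixel's ray), 0 where there is no reading), "mtx" (3x3 intrinsics, pixels), "k1" (the pictures are not rectified: a ray, as slopes to the right and down, at radius r is drawn at 1 + k1 r^2 times it, then the intrinsics apply), "R" (3x3) and "t" (3): a world point X has camera coordinates R X + t. Camera axes: x right, y down, z forward; pixel columns grow to the right and rows downward; lengths in mm; the calibration is good to about 2 mm. A picture is of the moment at which its call begins.
- r.close_job(): hands the job in; it is judged then, once.
Trained networks look in a picture, given as the dict that the camera call returned (one of the last four; its "shot" number tells which), for a name from the list of things; names that differ only in an ending like _2 or _b are one class to them, and where a whole thing is asked for, a point or a joint stands for the part that bears it (a point fixed in the world has none). Each returns a list of dicts, best first, with "score" (0 to 1); they miss things now and then, are a little off and sometimes report something else, mostly with a low value. They report only what shows in the picture. A call takes as long as a camera call. They do not tell look-alikes from the thing itself.
- r.boxes_of(query, picture): "extent" ([left, top, right, bottom] in pixels, round what is visible of it).
The state is a dict: "time_s": time; "qpos": joint angles; "joint_vel": joint speeds; "tau": joint torques, N m; "ee_pos": TCP position; "tool_rot": TCP orientation; "force": force on the tool from outside, world axes, zero at the start; "wrist_torque": the same for the moment, N m; "grip_width": opening from 0.0 (shut) to 1.0 (fully open); "grasp_force": force on a finger pad.
Only numpy, scipy, OpenCV 4.12 (cv2) and the standard library are available. Lean on these libraries where they do the work, as an engineer would, in place of code of your own. Each camera call takes 0.05 s, during which the arm holds its last target. There are 200 camera calls.

### The job

Close the casting mould for the new ink-roller handle, ready for a colleague to clamp it: set the loose upper half down on the two dowels of the fixed lower half, turned so that the orange ends are together, then press it down against the spring pads until the halves meet with no gap. Finish while holding it: keep your fingers on the upper half and keep pressing it shut, as it springs open when let go. Leave everything else on the table where it is.

Things in the scene. Friction and masses are not known exactly. Their poses are not given: they have to be found in the camera images.
- mould_base: Lower mould half, fixed: dark steel plate 190 x 110 x 12 mm, a cream block 130 x 80 x 30 mm centred on it, two steel dowels. The block's top face is at 42 mm, with a pocket 70 x 34 mm in it. Origin: centre of the plate's underside, on the table; x along the length towards the orange-painted end, z up. Left or right of the table's middle, turned up to 0.5 rad.
- dowel (a point): Foot of one dowel, on the lower half's face at (+50, +28, 42) mm from mould_base; the other stands at (-50, -28, 42). Each is 8 mm across and 24 mm tall (tip at 66 mm), the last 6 mm tapering to 4 mm across.
- base_gate (a point): Pour gate of the lower half: middle of the upper edge of the block's orange-painted end, at (65, 0, 42) mm from mould_base. The plate in front of this end is orange too.
- ejector (a joint): Travel (m) of the four blue spring pads, 10 mm across, moving as one, in the lower half's face: 0 = up, pad tops 5 mm above the face (at 47 mm); 0.005 = level with the face, halves touching. The springs push up with 6 N at 0 and 12 N at 0.005: the upper half's own weight does not sink them, and they rise again when the push stops.
- mould_top: Upper mould half, loose, about 0.38 kg: cream block 130 x 80 x 25 mm, lying face down, with two dowel holes and a black bar handle on top, 60 mm long (x), 24 mm wide (y), from 25 to 67 mm above the underside. Origin: centre of the underside; x along the length towards the orange-painted end, z up. Turned up to 2.2 rad either way.
- hole (a point): Mouth in the underside of one dowel hole of the upper half, at (+50, +28, 0) mm from mould_top; the other is at (-50, -28, 0). Both go right through, 10 mm across. The half fits the dowels both ways round; only orange end over orange end is right.
- top_gate (a point): Pour gate of the upper half: middle of the lower edge of its orange-painted end, at (65, 0, 0) mm from mould_top. The top of the block is orange at this end too.
- ink_tin: Ink tin with paper label and steel lid, 76 mm across, 68 mm tall, beyond the mould parts. Origin on its underside. Bystander.
- palette_knife: Palette knife, 200 mm long, wooden handle and dark steel blade, lying between the mould parts. Origin on its underside. Bystander.
- brayer: Ink roller (brayer): black rubber roller 130 mm wide, 44 mm thick, with steel yoke and black handle, about 200 mm long over all, lying to the right. Origin on the table under the roller. Bystander.
- spray_bottle: White spray bottle, 76 mm across, 194 mm tall, far to the right. Origin on its underside. Bystander.
- brush_jar: Glass jar with brushes, 72 mm across, 95 mm tall (about 215 mm with brushes), far to the left. Origin on its underside. Bystander.
- ink_tube: Grey metal ink tube, 105 x 40 x 20 mm, lying beyond the mould parts. Origin on its underside. Bystander.
- clamp: Blue steel screw clamp, 130 mm long, lying flat (20 mm high) to the left. Origin on its underside. Bystander.
Not all that is in view belongs to the job. What is shaped like the mould_base but pink or purple is not meant.

How it is judged (in metres and radians):
On the way:
1. the upper half is on the dowels, orange ends together (horizontal distance between mould_top and mould_base below 0.004 m and horizontal distance between top_gate and base_gate below 0.004 m and angle between mould_top's own z axis and vertical below 0.06 rad and z of mould_top in the frame of mould_base below 0.06 m), for 0.05 s.
At the end, for the whole second after the job is handed in: The upper half is level (0.06 rad) on the dowels, centres and orange ends within 4 mm of the lower half's seen from above, the ejector pads pressed in over 3.7 of their 5 mm, the gap under 1.7 mm, and the fingers still on the upper half (over 1 N) (horizontal distance between mould_top and mould_base below 0.004 m and horizontal distance between top_gate and base_gate below 0.004 m and angle between mould_top's own z axis and vertical below 0.06 rad and value of joint ejector above 0.0037 m and z of mould_top in the frame of mould_base below 0.0437 m and contact force between the fingers and mould_top above 1 N); the arm keeps its last pose, push and grip.
It fails at once if another thing on the table is moved by more than 30 mm (distance of any of ink_tin, palette_knife, brayer, spray_bottle, brush_jar, ink_tube, clamp from where it was at the start of the episode above 0.03 m).
It also fails if it takes over 48 s, if anything falls off the work surface, if the arm or the gripper's body presses on something with over 40 N, if the wrist force passes 120 N, or if a joint passes its speed limit or range.

## Working session

There is one attempt and no reset: what is moved stays moved. The work goes in short steps, Python scripts to look and compute and a tool call to move; the robot and the scene stay as the last step left them, time stands still between calls to the robot, and variables do not carry over. Pictures are saved under pics/ and viewed, at most 10 in all, crops included, and the job is handed in when it is done.

Besides the shell and the picture viewer there is one more tool, called after "Call:" as name([rows], argument=value, ...), one row to a line, values as JSON. carry_out: Moves the arm, as the interface text tells. Its arguments: {"type":"object","properties":{"deltas":{"type":"array","items":{"type":"array"}},"hand":{"type":"number"},"grip_force":{"type":"number"}},"required":["deltas"]}

```bash
ls; mkdir -p pics
cat > h.py <<'E'
import numpy as np, cv2
from station import r
def und(c,uv):
    K=np.array(c["mtx"]);uv=np.atleast_2d(uv).astype(float)
    d=np.array([c["k1"],0,0,0,0],float)
    return cv2.undistortPointsIter(uv.reshape(-1,1,2),K,d,None,None,(3,50,1e-9)).reshape(-1,2)
def ray(c,uv):
    s=und(c,uv);R=np.array(c["R"]);t=np.array(c["t"]).ravel()
    return -R.T@t, np.c_[s,np.ones(len(s))]@R
def onplane(c,uv,z):
    o,d=ray(c,uv);return o+d*((z-o[2])/d[:,2])[:,None]
def cloud(c):
    h,w=c["range_z"].shape;v,u=np.mgrid[:h,:w]
    o,d=ray(c,np.c_[u.ravel(),v.ravel()]);P=o+d*c["range_z"].reshape(-1,1)
    P[c["range_z"].ravel()==0]=np.nan
    return P.reshape(h,w,3)
E
python3 - <<'E'
from h import *
for n in ("scene","side"):
    c=r.camera(n);cv2.imwrite(f"pics/{n}0.png",c["pixels"])
    print(n,c["t"],-np.array(c["R"]).T@np.array(c["t"]).ravel())
    for q in ("mould_base","mould_top"):
        for b in r.boxes_of(q,c): print(q,b)
s=r.get_state();print(s)
E
```

```text
pics
scene [ 171.98635331 -334.71796974 1646.47215795] [1338.61290509  303.68335829  984.06193917]
mould_base {'extent': [337.1, 147.9, 379.5, 202.2], 'score': 0.98}
mould_base {'extent': [233.5, 132.0, 282.6, 184.2], 'score': 0.87}
mould_base {'extent': [284.1, 202.4, 337.8, 266.4], 'score': 0.85}
mould_base {'extent': [415.2, 173.0, 474.1, 221.4], 'score': 0.66}
mould_top {'extent': [168.1, 178.9, 220.0, 227.1], 'score': 0.57}
mould_top {'extent': [388.3, 236.9, 441.9, 311.7], 'score': 0.47}
side [ 401.2844991   295.78945166 1397.03750328] [-308.41769025  848.61974479 1176.84216936]
mould_base {'extent': [228.9, 208.2, 295.6, 252.0], 'score': 0.82}
mould_base {'extent': [268.6, 254.2, 343.1, 310.0], 'score': 0.81}
mould_base {'extent': [202.8, 316.9, 289.5, 372.9], 'score': 0.77}
mould_base {'extent': [328.5, 202.0, 379.5, 246.1], 'score': 0.57}
mould_top {'extent': [369.1, 142.0, 387.6, 181.7], 'score': 0.7}
mould_top {'extent': [307.7, 163.4, 345.3, 194.3], 'score': 0.58}
{'time_s': 0.3, 'qpos': array([-9.92894610e-01,  3.58934983e-01,  1.16399003e-02, -6.99939455e-05,
       -1.22408011e+00, -2.88130664e-01]), 'joint_vel': array([ 0.00129165, -0.0042238 ,  0.0028728 , -0.00053646, -0.00025189,
        0.0009458 ]), 'tau': array([ 3.29541672e-04, -5.81812191e+01,  2.92818224e+01,  6.98997080e+00,
        9.30977636e-03, -8.56763313e-05]), 'ee_pos': array([ 192.81677668, -646.71694728,  226.2184876 ]), 'tool_rot': array([-9.15749893e-05, -1.44367373e-01,  9.89524116e-01,  2.76527852e-04]), 'force': array([ 0.33247853,  0.75830988, -0.22807653]), 'wrist_torque': array([ 0.02461724,  0.01701643, -0.04353333]), 'grasp_force': 0.0, 'grip_width': 1.0043050379747325}
```

View pics/scene0.png

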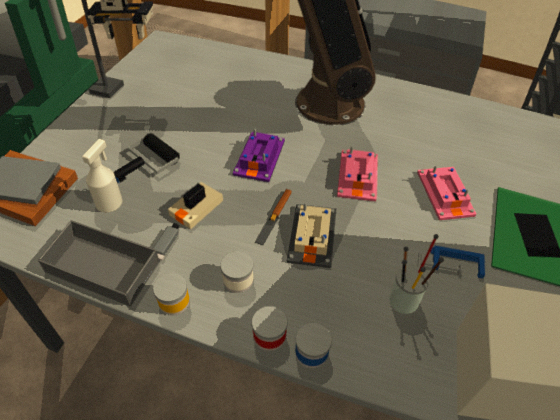

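View pics/side0.png

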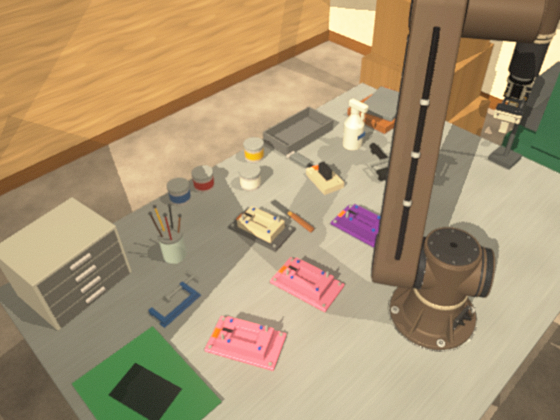

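The scene picture shows the cream lower half on its dark plate at (312,234), with its orange end towards (310,258). The loose upper half is at (195,205), orange end at (183,214), with the knife between them. The pink and purple ones are decoys. In the side picture the base is at (262,224) and the top at (324,177).

Run:
```python
from h import *
for n,bb,tb in (("scene",[284,202,338,267],[166,178,222,228]),("side",[226,205,296,252],[304,160,347,195])):
    c=r.camera(n);P=cloud(c);hsv=cv2.cvtColor(c["pixels"],cv2.COLOR_BGR2HSV)
    for nm,b,(z0,z1) in (("base",bb,(36,50)),("top",tb,(18,32)),("handle",tb,(58,75))):
        Q=P[b[1]:b[3],b[0]:b[2]].reshape(-1,3);H=hsv[b[1]:b[3],b[0]:b[2]].reshape(-1,3)
        m=(Q[:,2]>z0)&(Q[:,2]<z1)
        q=Q[m].astype(np.float32)
        rect=cv2.minAreaRect(q[:,:2])
        o=Q[(H[:,0]<14)&(H[:,1]>180)&(H[:,2]>120)&(Q[:,2]>z0-10)]
        print(n,nm,m.sum(),np.round(np.median(q,0),1),rect,"orange",len(o),np.round(np.median(o,0),1) if len(o) else "")
c=r.camera("wrist");print(c["mtx"],c["k1"]);R=np.array(c["R"]);print(R.round(3),-R.T@np.array(c["t"]).ravel())
```

```text
Traceback (most recent call last):
cv2.error: OpenCV(4.12.0) /io/opencv/modules/imgproc/src/convhull.cpp:143: error: (-215:Assertion failed) total >= 0 && (depth == CV_32F || depth == CV_32S) in function 'convexHull'
```

Run:
```python
from h import *
for n,bb,tb in (("scene",[284,202,338,267],[166,178,222,228]),("side",[226,205,296,252],[304,160,347,195])):
    c=r.camera(n);P=cloud(c);hsv=cv2.cvtColor(c["pixels"],cv2.COLOR_BGR2HSV)
    for nm,b,(z0,z1) in (("base",bb,(36,50)),("top",tb,(18,32)),("handle",tb,(58,75))):
        Q=P[b[1]:b[3],b[0]:b[2]].reshape(-1,3);H=hsv[b[1]:b[3],b[0]:b[2]].reshape(-1,3)
        print(nm, np.nanpercentile(Q,[0,25,50,75,100],axis=0).round(0).tolist())
        m=(Q[:,2]>z0)&(Q[:,2]<z1)
        q=np.ascontiguousarray(Q[m][:,:2],np.float32)
        if len(q)<5: continue
        rect=cv2.minAreaRect(q)
        o=Q[(H[:,0]<14)&(H[:,1]>180)&(H[:,2]>120)&(Q[:,2]>z0-10)]
        print(n,nm,m.sum(),np.round(np.median(q,0),1),rect,"orange",len(o),np.round(np.median(o,0),1) if len(o) else "")
c=r.camera("wrist");print(c["mtx"],c["k1"]);R=np.array(c["R"]);print(R.round(3),-R.T@np.array(c["t"]).ravel())
```

```text
base [[436.0, 16.0, -4.0], [538.0, 89.0, 5.0], [588.0, 121.0, 15.0], [635.0, 153.0, 42.0], [690.0, 209.0, 74.0]]
scene base 1002 [580.7 122.7] ((575.0803833007812, 121.48756408691406), (136.7362823486328, 80.29541778564453), 12.115307807922363) orange 51 [637.9 136.4  35.2]
top [[465.0, -341.0, -6.0], [555.0, -250.0, 2.0], [599.0, -202.0, 6.0], [632.0, -176.0, 28.0], [699.0, -112.0, 75.0]]
scene top 850 [ 616.6 -193.3] ((614.1611938476562, -210.98927307128906), (84.39155578613281, 175.91578674316406), 73.44054412841797) orange 95 [ 648.3 -222.    27.2]
handle [[465.0, -341.0, -6.0], [555.0, -250.0, 2.0], [599.0, -202.0, 6.0], [632.0, -176.0, 28.0], [699.0, -112.0, 75.0]]
scene handle 203 [ 597.  -203.3] ((594.6201171875, -206.56930541992188), (27.09506607055664, 61.931640625), 72.5203628540039) orange 0 
base [[429.0, -41.0, -12.0], [521.0, 89.0, -2.0], [571.0, 130.0, 4.0], [614.0, 169.0, 24.0], [752.0, 262.0, 63.0]]
side base 549 [568.4 125.5] ((574.0820922851562, 124.14628601074219), (133.83999633789062, 86.66400909423828), 11.888973236083984) orange 0 
top [[494.0, -357.0, -11.0], [562.0, -249.0, -2.0], [595.0, -198.0, 4.0], [631.0, -173.0, 22.0], [722.0, -102.0, 69.0]]
side top 389 [ 576.3 -191.1] ((612.0277709960938, -209.05148315429688), (86.60932922363281, 175.0155792236328), 71.79501342773438) orange 9 [ 646.5 -215.4   23.6]
handle [[494.0, -357.0, -11.0], [562.0, -249.0, -2.0], [595.0, -198.0, 4.0], [631.0, -173.0, 22.0], [722.0, -102.0, 69.0]]
side handle 90 [ 593.  -200.2] ((596.0753784179688, -200.60528564453125), (27.321916580200195, 65.73738861083984), 76.2344741821289) orange 2 [ 618.  -194.2   53.3]
[[365.10808167   0.         279.75545405]
 [  0.         365.10808167 213.87110238]
 [  0.           0.           1.        ]] -0.011185050491990613
[[-0.287  0.958  0.   ]
 [ 0.93   0.278  0.242]
 [ 0.232  0.07  -0.97 ]] [ 131.1463229  -665.33765625  385.03604066]
```

Call:
carry_out([
  [[-0.039, 0.0237, 0], [0, 0, 0]],
  [[-0.039, 0.0237, 0], [0, 0, 0]],
  [[-0.039, 0.0237, 0], [0, 0, 0]],
  [[-0.039, 0.0237, 0], [0, 0, 0]],
  [[-0.039, 0.0237, 0], [0, 0, 0]],
], hand=1)

```text
time_s: 1.0
ee_pos: [346.8, -476.2, 226.8]
tool_rot: [0.0, -0.144, 0.99, -0.0]
force: [1.6, -1.2, 0.3]
grip_width: 1.002
grasp_force: 0.0
```

Call:
carry_out([
  [[-0.039, 0.0237, 0], [0, 0, 0]],
  [[-0.039, 0.0237, 0], [0, 0, 0]],
  [[-0.039, 0.0237, 0], [0, 0, 0]],
  [[-0.039, 0.0237, 0], [0, 0, 0]],
  [[-0.039, 0.0237, 0], [0, 0, 0]],
])

```text
time_s: 1.5
ee_pos: [499.9, -306.7, 226.9]
tool_rot: [0.0, -0.144, 0.99, -0.0]
force: [0.4, -1.3, 0.0]
grip_width: 1.001
grasp_force: 0.0
```

Call:
carry_out([
  [[-0.039, 0.0237, 0], [0, 0, 0]],
  [[-0.039, 0.0237, 0], [0, 0, 0]],
  [[-0.039, 0.0237, 0], [0, 0, 0]],
  [[0, 0, 0], [0, 0, 8.4]],
  [[0, 0, 0], [0, 0, 8.4]],
])

```text
time_s: 2.0
ee_pos: [591.6, -205.2, 226.1]
tool_rot: [-0.0, 0.003, 1.0, 0.0]
force: [-0.2, -0.7, 0.0]
grip_width: 0.998
grasp_force: 0.0
```

Call:
carry_out([
  [[0, 0, 0], [0, 0, 8.4]],
  [[0, 0, 0], [0, 0, 8.4]],
  [[0, 0, 0], [0, 0, 0]],
  [[0, 0, 0], [0, 0, 0]],
])

```text
time_s: 2.4
ee_pos: [590.7, -206.7, 226.6]
tool_rot: [0.0, 0.146, 0.989, 0.0]
force: [-0.4, 0.6, -0.4]
grip_width: 1.001
grasp_force: 0.0
```

Run:
```python
from h import *
c=r.camera("wrist");cv2.imwrite("pics/w1.png",c["pixels"])
P=cloud(c);np.savez("w1.npz",P=P,pix=c["pixels"],R=c["R"],t=c["t"],mtx=c["mtx"],k1=c["k1"])
print(r.boxes_of("mould_top",c),r.boxes_of("palette_knife",c))
Z=P[...,2];X=P[...,0];Y=P[...,1]
near=np.hypot(X-595,Y+205)<100
print(np.histogram(Z[near],bins=np.arange(-6,90,4)))
for z0,z1 in ((19,32),(60,75)):
    m=near&(Z>z0)&(Z<z1)
    n,l,st,_=cv2.connectedComponentsWithStats(m.astype(np.uint8));k=1+st[1:,4].argmax();m=l==k
    q=np.ascontiguousarray(P[m][:,:2],np.float32);print(z0,m.sum(),np.median(P[m],0),cv2.minAreaRect(q))
```

```text
[{'extent': [240.2, 125.1, 323.1, 258.0], 'score': 0.69}] [{'extent': [453.5, 0.8, 492.2, 182.9], 'score': 0.97}]
(array([   36, 16390,   221,    46,    42,    37,    21,  6659,  1522,
           4,    21,     2,    21,     3,    22,     3,    24,   169,
        1621,     0,     0,     0,     0]), array([-6, -2,  2,  6, 10, 14, 18, 22, 26, 30, 34, 38, 42, 46, 50, 54, 58,
       62, 66, 70, 74, 78, 82, 86]))
19 8201 [ 587.14563241 -202.85396211   25.27745685] ((595.850341796875, -206.37802124023438), (80.2501449584961, 130.59400939941406), 73.88539123535156)
60 1799 [ 594.30118246 -205.77493293   67.13136567] ((595.5927124023438, -206.260009765625), (24.009767532348633, 60.22462463378906), 73.93526458740234)
```

View pics/w1.png

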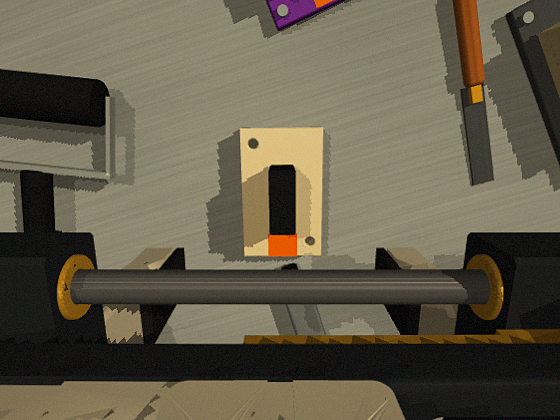

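The wrist picture shows the top half at (282,192), orange end down at (283,245), and the handle clear of its neighbours. The knife is at (475,95). By depth the handle is at (595.6, -206.3), yaw -16.1°. The block top is at 25 mm and the handle top at 67 mm, both as the text says.

Call:
carry_out([
  [[-0.0047, 0.0018, 0.02], [0, 0, -0.7]],
  [[0, 0, 0.045], [0, 0, 0]],
  [[0, 0, 0.045], [0, 0, 0]],
  [[0, 0, 0.04], [0, 0, 0]],
  [[0, 0, 0.03], [0, 0, 0]],
], grip_force=50)

```text
time_s: 3.05
ee_pos: [594.5, -206.3, 44.0]
tool_rot: [-0.001, 0.141, 0.99, 0.0]
force: [-0.1, -0.5, -0.3]
grip_width: 1.001
grasp_force: 0.0
```

Call:
carry_out([
  [[0, 0, 0.01], [0, 0, 0]],
  [[0, 0, 0.006], [0, 0, 0]],
  [[0, 0, 0], [0, 0, 0]],
])

```text
time_s: 3.35
ee_pos: [596.3, -206.5, 31.1]
tool_rot: [0.0, 0.141, 0.99, -0.0]
force: [0.1, 0.2, 0.4]
grip_width: 1.002
grasp_force: 0.0
```

Call:
carry_out([
  [[0, 0, 0.0025], [0, 0, 0]],
  [[0, 0, 0], [0, 0, 0]],
])

```text
time_s: 3.55
ee_pos: [596.5, -206.4, 29.4]
tool_rot: [0.001, 0.142, 0.99, 0.0]
force: [-0.1, -0.1, 0.2]
grip_width: 1.0
grasp_force: 0.0
```

Call:
carry_out([
  [[0, 0, 0], [0, 0, 0]],
  [[0, 0, 0], [0, 0, 0]],
  [[0, 0, 0], [0, 0, 0]],
  [[0, 0, 0], [0, 0, 0]],
  [[0, 0, 0], [0, 0, 0]],
], hand=0, grip_force=50)

```text
time_s: 4.05
ee_pos: [595.7, -206.4, 28.1]
tool_rot: [0.0, 0.142, 0.99, -0.0]
force: [-0.5, 0.3, -0.8]
grip_width: 0.605
grasp_force: 0.0
```

Call:
carry_out([
  [[0, 0, 0], [0, 0, 0]],
  [[0, 0, 0], [0, 0, 0]],
  [[0, 0, 0], [0, 0, 0]],
  [[0, 0, 0], [0, 0, 0]],
  [[0, 0, 0], [0, 0, 0]],
])

```text
time_s: 4.55
ee_pos: [595.7, -206.3, 28.0]
tool_rot: [-0.0, 0.142, 0.99, 0.0]
force: [-0.3, 0.4, -0.5]
grip_width: 0.269
grasp_force: 50.0
```

Call:
carry_out([
  [[0, 0, 0], [0, 0, 0]],
  [[0, 0, 0], [0, 0, 0]],
])

```text
time_s: 4.75
ee_pos: [595.7, -206.3, 28.0]
tool_rot: [-0.0, 0.142, 0.99, 0.0]
force: [0.7, 0.4, -0.7]
grip_width: 0.274
grasp_force: 50.0
```

Call:
carry_out([
  [[0, 0, -0.02], [0, 0, 0]],
  [[0, 0, -0.045], [0, 0, 0]],
  [[0, 0, -0.045], [0, 0, 0]],
  [[0, 0, -0.045], [0, 0, 0]],
  [[0, 0, -0.045], [0, 0, -7.1]],
])

```text
time_s: 5.25
ee_pos: [594.7, -206.1, 229.1]
tool_rot: [-0.001, 0.08, 0.997, 0.0]
force: [1.4, -0.6, -4.5]
grip_width: 0.275
grasp_force: 50.0
```

Call:
carry_out([
  [[0, 0, 0], [0, 0, -7.1]],
  [[0, 0, 0], [0, 0, -7.1]],
  [[0, 0, 0], [0, 0, -7.1]],
  [[-0.02, 0.027, 0], [0, 0, 0]],
  [[-0.025, 0.032, 0], [0, 0, 0]],
])

```text
time_s: 5.75
ee_pos: [626.3, -139.6, 227.4]
tool_rot: [-0.001, -0.104, 0.995, 0.0]
force: [1.5, -0.9, -3.9]
grip_width: 0.274
grasp_force: 50.0
```

Call:
carry_out([
  [[-0.025, 0.032, 0], [0, 0, 0]],
  [[-0.025, 0.032, 0], [0, 0, 0]],
  [[-0.023, 0.032, 0], [0, 0, 0]],
  [[0, 0, 0], [0, 0, 0]],
  [[0, 0, 0], [0, 0, 0]],
])

```text
time_s: 6.25
ee_pos: [678.1, -28.9, 226.6]
tool_rot: [-0.001, -0.106, 0.994, 0.0]
force: [-0.4, -0.1, -3.1]
grip_width: 0.272
grasp_force: 50.0
```

```bash
cat > look.py <<'E'
from h import *
import sys
c=r.camera("wrist");cv2.imwrite(f"pics/{sys.argv[1]}.png",c["pixels"])
P=cloud(c);s=r.get_state();print(s["ee_pos"].round(1),s["tool_rot"].round(4),s["time_s"])
print(r.boxes_of("mould_base",c),r.boxes_of("mould_top",c))
Z=P[...,2];near=np.hypot(P[...,0]-575,P[...,1]-122)<130
for z0,z1,nm in ((38,45,"face"),(8,15,"plate"),(60,69,"dowel")):
    m=near&(Z>z0)&(Z<z1)
    n,l,st,_=cv2.connectedComponentsWithStats(m.astype(np.uint8))
    if nm=="dowel":
        for k in range(1,n):
            if st[k,4]>3: print(nm,st[k,4],P[l==k].mean(0).round(1),P[l==k][:,2].max().round(1))
        continue
    if n<2: continue
    m=l==1+st[1:,4].argmax()
    q=np.ascontiguousarray(P[m][:,:2],np.float32);print(nm,m.sum(),np.median(P[m],0).round(1),cv2.minAreaRect(q))
# held/top block
tz=s["ee_pos"][2]
m=(abs(Z-(tz-3))<6)&(np.hypot(P[...,0]-s["ee_pos"][0],P[...,1]-s["ee_pos"][1])<95)
q=np.ascontiguousarray(P[m][:,:2],np.float32)
if len(q)>20: print("held",m.sum(),np.median(P[m],0).round(1),cv2.minAreaRect(q))
E
python3 look.py w2
```

```text
[677.9 -29.8 227. ] [-0.0011 -0.1057  0.9944  0.    ] 6.3
[{'extent': [385.5, 11.5, 519.0, 211.2], 'score': 0.83}] [{'extent': [187.8, 121.1, 372.6, 337.9], 'score': 0.94}]
face 9480 [569.5 119.3  42.4] ((575.2619018554688, 120.64871215820312), (130.66502380371094, 81.73799896240234), 11.8341646194458)
plate 7816 [559.8  91.5  12.4] ((574.919677734375, 120.25676727294922), (189.91748046875, 111.07475280761719), 12.09880256652832)
dowel 72 [532.9  81.3  64. ] 68.4
dowel 69 [618.5 156.6  63.9] 68.0
held 18540 [637. -38. 224.] ((665.2014770507812, -31.850051879882812), (102.29161071777344, 80.6524887084961), 12.242549896240234)
```

View pics/w2.png

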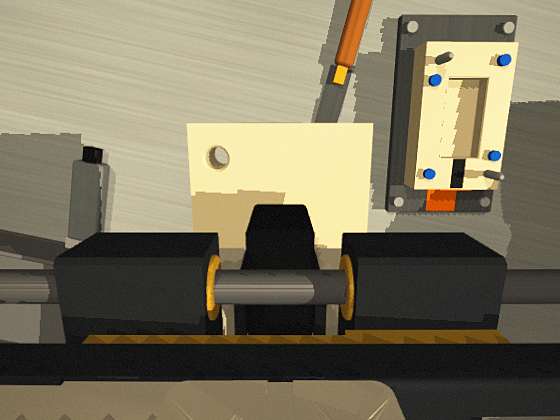

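The picture shows the held half with its hole at (218,157). The lower half is at right, face at (470,115), dowels at (445,57) and (494,175), orange end down at (442,200), so both halves point the same way. I'll use the hole to refine how the half sits in the grip.

Run:
```python
from h import *
c=r.camera("wrist");P=cloud(c);s=r.get_state();print(s["ee_pos"].round(2),s["tool_rot"].round(4))
hsv=cv2.cvtColor(c["pixels"],cv2.COLOR_BGR2HSV)
top=P[126:240,195:365,2];zt=np.median(top[np.isfinite(top)]);print("zt",zt)
g=P[135:180,197:240,2];m=~(abs(g-zt)<4)
sat=((hsv[135:180,197:240,1]<60)|(hsv[135:180,197:240,2]<130))
for M,n in ((m,"depth"),(sat,"col")):
    k,l,st,ce=cv2.connectedComponentsWithStats(M.astype(np.uint8));i=1+st[1:,4].argmax()
    ct=max(cv2.findContours((l==i).astype(np.uint8),cv2.RETR_EXTERNAL,cv2.CHAIN_APPROX_NONE)[0],key=len).reshape(-1,2)+[197,135]
    W=onplane(c,ct,zt)[:,:2].astype(np.float32);e=cv2.fitEllipse(W);print(n,st[i],e)
    a=np.deg2rad(12.1);Rm=np.array([[np.cos(a),-np.sin(a)],[np.sin(a),np.cos(a)]])
    print("centre",np.array(e[0])-Rm@[-50,-28])
# edges of held block: far edge & sides, per-edge medians in mould axes
m=(abs(P[...,2]-zt)<4);Q=(P[m][:,:2]-s["ee_pos"][:2])@Rm
Q=Q[(abs(Q[:,0])<80)&(abs(Q[:,1])<60)]
print("far x",np.median([Q[(Q[:,1]>y)&(Q[:,1]<y+4),0].min() for y in range(-34,34,4)]))
for a0 in (-55,-45,-35,-25): 
    q=Q[(Q[:,0]>a0)&(Q[:,0]<a0+8)];print("y",q[:,1].min().round(2),q[:,1].max().round(2))
# base in same axes
F=(P[...,2]>39)&(P[...,2]<45)&(np.hypot(P[...,0]-575,P[...,1]-120)<90);B=(P[F][:,:2]-s["ee_pos"][:2])@Rm
print("base x",[np.median([f(B[abs(B[:,1]-y)<2,0]) for y in np.arange(np.median(B[:,1])-20,np.median(B[:,1])+20,4)]) for f in (np.min,np.max)])
print("base y",[np.median([f(B[abs(B[:,0]-x)<2,1]) for x in np.arange(np.median(B[:,0])-40,np.median(B[:,0])+40,4)]) for f in (np.min,np.max)])
```

```text
[678.06 -31.01 227.89] [-3.000e-04 -1.049e-01  9.945e-01 -0.000e+00]
zt 225.08349861567
depth [  9  12  22  22 363] ((635.1156616210938, -68.38613891601562), (8.801336288452148, 9.230716705322266), 134.36192321777344)
centre [678.1355037  -30.52728014]
col [ 12  12  19  19 251] ((634.6651611328125, -67.8603515625), (7.434942722320557, 7.971092700958252), 137.8785400390625)
centre [677.68500321 -30.00149279]
far x -64.40383600478631
y -40.02 40.26
y -40.09 39.99
y -40.2 40.09
y -40.12 40.23
base x [np.float64(-133.65975437361197), np.float64(-4.253563788752576)]
base y [np.float64(129.4207039208202), np.float64(209.80729088152754)]
```

Call:
carry_out([
  [[0.0116, 0.0282, 0], [0, 0, 0]],
  [[0.0174, 0.0424, 0], [0, 0, 0]],
  [[0.0174, 0.0424, 0], [0, 0, 0]],
  [[0.0174, 0.0424, 0], [0, 0, 0]],
  [[0.0058, 0.0142, 0], [0, 0, 0]],
])

```text
time_s: 6.95
ee_pos: [572.9, 122.8, 228.7]
tool_rot: [0.0, -0.106, 0.994, 0.001]
force: [-0.2, 0.5, -4.0]
grip_width: 0.266
grasp_force: 50.0
```

Call:
carry_out([
  [[0, 0, 0.04], [0, 0, 0]],
  [[0, 0, 0.045], [0, 0, 0]],
  [[0, 0, 0.03], [0, 0, 0]],
  [[0, 0, 0.01], [0, 0, 0]],
  [[0, 0, 0], [0, 0, 0]],
])

```text
time_s: 7.45
ee_pos: [574.6, 120.1, 102.2]
tool_rot: [-0.001, -0.105, 0.994, -0.001]
force: [0.4, 1.2, -2.3]
grip_width: 0.274
grasp_force: 50.0
```

Call:
carry_out([
  [[0, 0, 0], [0, 0, 0]],
  [[0, 0, 0], [0, 0, 0]],
  [[0, 0, 0], [0, 0, 0]],
  [[0, 0, 0], [0, 0, 0]],
  [[0, 0, 0], [0, 0, 0]],
])

```text
time_s: 7.95
ee_pos: [575.2, 121.3, 103.7]
tool_rot: [0.0, -0.105, 0.994, 0.0]
force: [0.6, -0.4, -3.9]
grip_width: 0.274
grasp_force: 50.0
```

```bash
cat > rel.py <<'E'
from h import *
import sys
a=np.deg2rad(12.05);Rm=np.array([[np.cos(a),-np.sin(a)],[np.sin(a),np.cos(a)]])
s=r.get_state();tcp=s["ee_pos"];print(tcp.round(2),s["tool_rot"].round(4))
for n in ("wrist","wrist","scene","side"):
    c=r.camera(n);P=cloud(c);cv2.imwrite(f"pics/{sys.argv[1]}_{n}.png",c["pixels"])
    L=np.concatenate([(P[...,:2]-[575,120.5])@Rm,P[...,2:]],-1).reshape(-1,3)
    L=L[np.isfinite(L[:,2])&(abs(L[:,0])<105)&(abs(L[:,1])<65)]
    for nm,z in (("top",tcp[2]-3),("plate",12)):
        Q=L[abs(L[:,2]-z)<4]
        if len(Q)<30: continue
        rr=cv2.minAreaRect(np.ascontiguousarray(Q[:,:2],np.float32))
        sl=lambda ax,f:np.round(np.median([f(Q[abs(Q[:,1-ax]-t)<3,ax]) for t in np.arange(-100,100,4) if (abs(Q[:,1-ax]-t)<3).sum()>8] or [0]),2)
        print(n,nm,len(Q),np.median(Q[:,2]).round(1),"x",sl(0,np.min),sl(0,np.max),"y",sl(1,np.min),sl(1,np.max),"rect",np.round(rr[0],1),np.round(rr[1],1),round(rr[2],2))
s=r.get_state();print(s["ee_pos"].round(2))
E
python3 rel.py h1
```

```text
[575.16 121.29 103.66] [ 4.000e-04 -1.055e-01  9.944e-01  2.000e-04]
wrist top 18456 100.9 x -64.0 -15.33 y -39.61 40.53 rect [-13.    0.6] [102.3  80.5] 0.32
wrist plate 7548 12.4 x -94.22 -65.12 y -55.14 54.74 rect [-79.4  -0.3] [ 29.8 110.4] 0.1
wrist top 18465 100.8 x -64.1 -15.59 y -39.57 40.64 rect [-13.3   0.5] [101.6  80.4] 0.1
wrist plate 7546 12.4 x -94.35 -65.23 y -55.22 54.63 rect [-79.6  -0.3] [ 29.8 110.5] 0.1
scene top 621 102.2 x -23.14 65.35 y -37.48 40.66 rect [1.7 1.5] [131.2  80.2] 0.06
scene plate 778 13.8 x 61.52 95.12 y -53.02 54.86 rect [-0.6 -1.4] [194.7 115.1] 0.24
side top 250 98.8 x -64.55 -14.86 y -34.9 45.97 rect [-1.9  4.9] [ 84.6 130.1] 89.47
side plate 424 10.7 x -93.4 90.77 y 5.67 58.12 rect [-1.   6.5] [192.6 110.1] 1.82
[574.99 121.24 103.14]
```

View pics/h1_wrist.png

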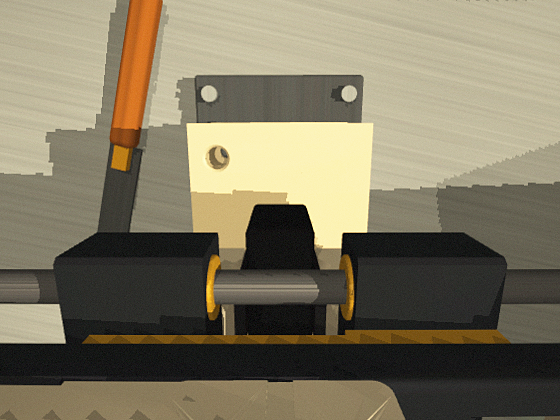

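The hover picture shows the hole at (218,157) over a dowel, and the plate's far end at y 75–122 lined up with the held half. The remaining error is about 0.7 mm in y. I'll correct that and descend gently.

Call:
carry_out([
  [[0.0002, -0.0007, 0], [0, 0, 0]],
  [[0, 0, 0.006], [0, 0, 0]],
  [[0, 0, 0.006], [0, 0, 0]],
  [[0, 0, 0.003], [0, 0, 0]],
  [[0, 0, 0], [0, 0, 0]],
])

```text
time_s: 8.65
ee_pos: [574.4, 120.2, 87.1]
tool_rot: [-0.001, -0.105, 0.994, -0.0]
force: [0.6, 0.1, -4.3]
grip_width: 0.273
grasp_force: 50.0
```

Call:
carry_out([
  [[0, 0, 0.003], [0, 0, 0]],
  [[0, 0, 0.003], [0, 0, 0]],
  [[0, 0, 0], [0, 0, 0]],
  [[0, 0, 0], [0, 0, 0]],
])

```text
time_s: 9.05
ee_pos: [574.9, 120.4, 82.0]
tool_rot: [-0.0, -0.105, 0.994, -0.0]
force: [-0.4, -0.1, -5.0]
grip_width: 0.269
grasp_force: 50.0
```

Call:
carry_out([
  [[0, 0, 0.003], [0, 0, 0]],
  [[0, 0, 0.003], [0, 0, 0]],
  [[0, 0, 0.001], [0, 0, 0]],
  [[0, 0, 0], [0, 0, 0]],
  [[0, 0, 0], [0, 0, 0]],
], grip_force=60)

```text
time_s: 9.55
ee_pos: [574.9, 120.4, 75.0]
tool_rot: [0.0, -0.105, 0.994, 0.0]
force: [0.8, -1.0, -3.9]
grip_width: 0.27
grasp_force: 60.0
```

Call:
carry_out([
  [[0, 0, 0.002], [0, 0, 0]],
  [[0, 0, 0.001], [0, 0, 0]],
  [[0, 0, 0], [0, 0, 0]],
  [[0, 0, 0], [0, 0, 0]],
  [[0, 0, 0], [0, 0, 0]],
])

```text
time_s: 10.05
ee_pos: [575.0, 120.5, 72.4]
tool_rot: [0.0, -0.105, 0.994, 0.0]
force: [-2.8, -0.4, 4.9]
grip_width: 0.267
grasp_force: 60.0
```

Call:
carry_out([
  [[0, 0, 0.001], [0, 0, 0]],
  [[0, 0, 0.001], [0, 0, 0]],
  [[0, 0, 0.001], [0, 0, 0]],
  [[0, 0, 0], [0, 0, 0]],
  [[0, 0, 0], [0, 0, 0]],
])

```text
time_s: 10.55
ee_pos: [575.0, 120.5, 70.0]
tool_rot: [0.0, -0.106, 0.994, 0.0]
force: [-6.3, -0.1, 11.2]
grip_width: 0.273
grasp_force: 60.0
```

Call:
carry_out([
  [[0, 0, 0.001], [0, 0, 0]],
  [[0, 0, 0.001], [0, 0, 0]],
  [[0, 0, 0], [0, 0, 0]],
  [[0, 0, 0], [0, 0, 0]],
  [[0, 0, 0], [0, 0, 0]],
])

```text
time_s: 11.05
ee_pos: [575.1, 120.5, 69.9]
tool_rot: [0.001, -0.106, 0.994, 0.0]
force: [-12.7, 0.5, 28.2]
grip_width: 0.269
grasp_force: 60.0
```

Call:
carry_out([
  [[0, 0, 0], [0, 0, 0]],
  [[0, 0, 0], [0, 0, 0]],
  [[0, 0, 0], [0, 0, 0]],
])

```text
time_s: 11.35
ee_pos: [575.1, 120.5, 69.9]
tool_rot: [0.001, -0.106, 0.994, -0.0]
force: [-12.4, -0.3, 28.5]
grip_width: 0.271
grasp_force: 60.0
```

```bash
python3 rel.py h2; python3 -c "
import cv2
a=cv2.imread('pics/h2_scene.png')[180:280,265:360];b=cv2.imread('pics/h2_wrist.png')
import numpy as np
a=cv2.resize(a,None,fx=4,fy=4,interpolation=cv2.INTER_CUBIC);b=b[40:260,170:390];b=cv2.resize(b,(400,400))
cv2.imwrite('pics/fin.png',np.hstack([a,b]))"
```

```text
[575.06 120.49  69.93] [ 7.000e-04 -1.058e-01  9.944e-01 -0.000e+00]
wrist top 18592 67.3 x -64.28 -15.75 y -40.37 39.75 rect [-13.   -0.2] [102.6  80.6] 0.15
wrist plate 10290 12.4 x -94.14 -65.24 y -55.22 54.78 rect [-46.7  -0.2] [ 95.1 110.7] 0.13
wrist top 18583 67.3 x -64.28 -15.59 y -40.32 39.85 rect [-13.   -0.2] [102.6  80.5] 0.15
wrist plate 10314 12.4 x -94.13 -65.24 y -55.16 54.82 rect [-46.7  -0.2] [ 95.2 110.5] 0.26
scene top 559 68.8 x -18.27 64.73 y -38.26 40.01 rect [-0.8  0.8] [133.4  80.2] 0.09
scene plate 773 13.6 x 61.28 94.74 y -53.03 55.13 rect [3.  1.1] [188.6 110.3] 0.13
side top 274 65.4 x -63.4 -9.57 y -35.47 42.74 rect [-5.8  3.9] [121.5  84.4] 0.31
side plate 394 10.8 x -93.8 -60.49 y 16.09 58.11 rect [-0.8  6.9] [191.4 113.6] 2.32
[575.05 120.47  69.93]
```

View pics/fin.png

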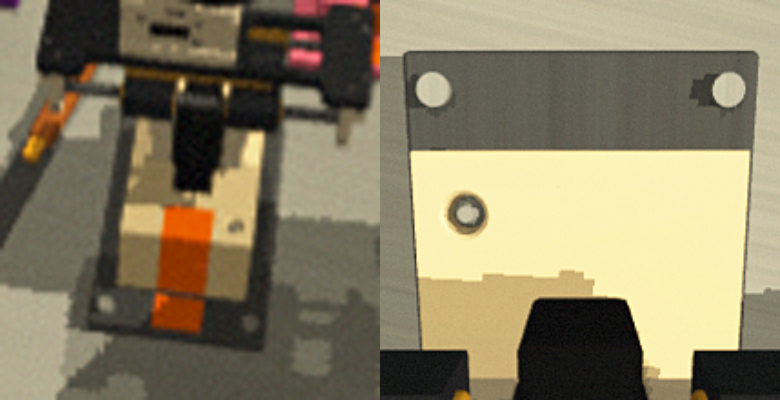

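The picture shows the orange strips running together down both halves and onto the plate. A dowel tip stands centred in its hole at (466,213). The block top is at 67.3 mm, so the halves are shut, and the push is steady at 28 N.

```bash
python3 -c "
from station import r
print(r.close_job())"
```

```text
the job is handed in; nothing more can be done
None
```

The upper half is on the dowels with the orange ends together; I pressed it shut (about 28 N on the wrist, no gap measured), kept the fingers on it and handed the job in, though no verdict came back.

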